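# True up a tacked tube with the setup square and hold it

## Task

The tube tacked to the clamped base plate leans towards its yellow-marked face: pick up the red setup square and stand it on the plate with its straight upright edge facing that mark, centred on it. Press the square into the corner, pushing the tube back until it stands fully upright and both the square's foot and its upright edge lie flush on plate and tube. Finish while still gripping the square and pressing it firmly, down on the plate and against the tube, for the welder - do not let go - and leave the other things on the table alone.

Things in the scene. Friction and masses are not known exactly. Their poses are not given: they have to be found in the camera images.
- corner (a point): Target corner, fixed: on the plate's top (10 mm above the table), at the middle of the foot of the tube's yellow-marked face, on the tube's hinge line. x axis: level, from the open plate into the tube (the direction to press); y along the face; z up. A yellow paint line runs on the plate along -x from this point, and on up the middle of the tube's marked face.
- post (a joint): Lean of the tube, rad: 0 = upright, at a hard stop; positive = its top leans to -x of the corner, over the open plate. It turns about the foot of its marked face, starts at 0.05 to 0.12 and stays where left: stiff by friction alone, 0.4 N m, so it takes 4 to 5 N to push near the square's top.
- square_grip (a point): Red setup square, L-shaped, standing on its foot: 100 mm long, 100 tall, 20 thick, 0.3 to 0.5 kg. Point: in the middle of the upright leg (35 mm wide), 75 mm above the underside, 20 mm behind the straight upright edge; grip here from above across the thickness (y). x: level, towards the straight edge, the side that goes against the tube; y: across the thickness; z: up.
- square_heel (a point): Outer corner of the square, where the planes of underside and straight upright edge meet (the metal itself is clipped 10 mm here to clear the weld): 20 mm ahead (+x) of and 75 mm below square_grip, same axes. When the job is done it coincides with corner, axes parallel.
- square: The red square; origin in the middle of its underside, 50 mm behind the heel, same axes. Its foot runs to -x, 25 mm high, with a diagonal brace 12 mm thick up to the upright leg.
- plate: The fixed, clamped steel base plate, 240 x 140 x 10 mm; origin on the table directly below corner, same axes. It extends 150 mm to -x, 90 mm to +x, 70 mm to either side in y. Two low blue clamps (tops 34 mm above the table) sit behind the tube.
- tube_top (a point): Middle of the top edge of the marked face of the bare-metal square tube (40 x 40 mm, 120 mm tall, standing on the plate), 120 mm from corner; moves and tilts with joint post. Upright, the tube occupies 0 to 40 mm in x of the corner's frame and 20 mm to either side in y.
- hammer: Bystander: hammer lying on the table, about 0.3 m long.
- wire_brush: Bystander: brush lying on the table.
- spray: Bystander: upright spray can, 64 mm across, 170 mm tall.
- tape: Bystander: yellow tape measure, 70 x 40 x 65 mm.
- offcut: Bystander: short tube offcut, 40 x 40 x 70 mm.
- magnet: Bystander: blue triangular welding magnet, 85 x 18 x 55 mm.
- grinder: Bystander: blue angle grinder, about 0.3 m long.
There are look-alikes about, which are no part of the job. Of the things shaped like the square, the red one is meant.

How it is judged:
By the outcome, as a careful person would: the job done as asked, in the order asked, and still so for the second after the job is handed in, while the arm keeps its last pose, push and grip.
It also fails if it takes over 45 s, if anything falls off the work surface, if the arm or the gripper's body presses on something with over 40 N, if the wrist force passes 120 N, or if a joint passes its speed limit or range.

## Robot

A 6-joint arm with a two-finger parallel gripper is mounted at the origin on the work surface. World frame = base frame: x ahead of the robot, y to its left, z up, the work surface at z = 0. Lengths are in mm, angles in rad, forces in N, time in s.
With the tool pointing down it reaches from about 350 to 950 mm from the base axis. Payload 17.4 kg.
Tool frame: the origin (TCP) lies on the centre line of the jaws, within the pads' length; the fingertips stand 22 mm ahead of it and the grasp point (between the pads) lies 3 mm ahead of it; z points along the fingers, y is the line along which they close (so a half turn about z gives the same grasp; the last joint's range is limited). The gripper opens to 93 mm and grips with 3 to 60 N. Pads are 15 mm wide; open, the fingers measure 128 mm over their backs; the gripper's body (75 mm by 188 mm) begins 65 mm behind the grasp point.
Start: joints at [1.094, 0.116, 1.442, -0, 1.584, -0.038], TCP at [286.784, 611.054, 207.046] pointing down, gripper open.
Joint ranges: [-2.83, 2.83], [-0.83, 2.19], [0.07, 2.5], [-1.14, 4.28], [0.01, 3], [-2.97, 2.97]. Speed limits (rad/s): [1.89, 1.89, 2.22, 3.14, 3.14, 3.14].

## Interface

Orientations are given as a unit quaternion [w, x, y, z].
In Python, from workcell import r, get_image, get_calibration, finder gives the robot as it stands. The module is installed in compiled form; this text tells all that it offers.
- The arm moves only by the shell command python3 -m creep 'ROWS' [FORCE]. ROWS is text: rows parted by semicolons, each of 5 numbers parted by spaces: the closure, from 0 (fully open) to 1 (shut), then the shift along the tool's x, y, z in m, then the turn about the tool's z in degrees. In form: gripper dx dy dz roll; .... A call has 1 to 20 rows; each row shifts and turns the commanded pose from where the row before left it, along the tool's axes as they then stand; what a row does not reach is not made up. A row lasts 1/8 s, in which the tool goes at most 62.5 mm and 10.7 degrees, less where a joint would pass 70% of its speed; a pose out of reach is approached as far as the arm can. A call with a gripper value outside its range is refused whole. The fingers move at their own pace and stop on an object; FORCE is the grip in N (left out, the last holds). Time passes only in rows, so rows that do not move let the fingers close. It gives the time, the measured TCP pose, the force, the opening and the grip force at its end, in the units of the state.
- r.observe(): the state, without advancing time (a new reading comes with each control period).
- get_image(name): name is "scene" or "top" or "wrist"; returns (picture, depth): 400x640x3 uint8, red, green, blue; 400x640 float32, mm along the optical axis (not along the pixel's ray), 0 where there is no reading.
- get_calibration(name): a dict with "fov_y" (degrees; the focal length in pixels is half the picture's height over the tangent of half this angle, whatever the lens; pixels are square), "cx", "cy" (the principal point, pixels), "k1" (the pictures are not rectified: a ray, as slopes to the right and down, at radius r is drawn at 1 + k1 r^2 times it, then the intrinsics apply), "R" (3x3) and "t" (3): a world point X has camera coordinates R X + t. Camera axes: x right, y down, z forward; pixel columns grow to the right and rows downward; lengths in mm; the calibration is good to about 2 mm. A picture is of the moment at which its call begins: read the wrist's pose just before it. get_calibration takes no time and is no camera call; for the wrist camera it gives the pose at the moment of the call.
- r.finish_job(): hands the job in; it is judged then, once.
Trained networks look in the newest picture that a camera, given by its name, has taken for a name from the list of things; names that differ only in an ending like _2 or _b are one class to them, and where a whole thing is asked for, a point or a joint stands for the part that bears it (a point fixed in the world has none). Each returns a list of dicts, best first, with "conf" (0 to 1); they miss things now and then, are a little off and sometimes report something else, mostly with a low value. They report only what shows in the picture. A call takes as long as a camera call. They do not tell look-alikes from the thing itself.
- finder.regions_of(camera, label): "mask" (400x640 bool, what is visible of it) and "bbox" ([centre column, centre row, width, height] as shares, 0 to 1, of the picture: columns of its width, rows of its height, round what is visible of it).
- finder.landmark_of(camera, label): "centre" ([column, row] as shares, 0 to 1, of the picture: columns of its width, rows of its height: a listed point, or the origin of a listed thing).
The state is a dict: "time_s": time; "joint_positions": joint angles; "joint_velocities": joint speeds; "joint_efforts": joint torques, N m; "eef_pos": TCP position; "eef_rot": TCP orientation; "force": force on the tool from outside, world axes, zero at the start; "wrist_torque": the same for the moment, N m; "gripper_width": finger opening in mm; "finger_force": force on a finger pad.
Only numpy, scipy, OpenCV 4.12 (cv2) and the standard library are available. Lean on these libraries where they do the work, as an engineer would, in place of code of your own. Each camera call takes 0.05 s, during which the arm holds its last target. There are 200 camera calls.

## Working session

There is one attempt and no reset: what is moved stays moved. The work goes in short steps, Python scripts to look and compute and a shell command to move; the robot and the scene stay as the last step left them, time stands still between calls to the robot, and variables do not carry over. Pictures are saved under pics/ and viewed, at most 10 in all, crops included, and the job is handed in when it is done.

```bash
mkdir -p pics; cat > h.py <<'E'
import numpy as np, cv2
from workcell import r, get_image, get_calibration, finder
from scipy.spatial.transform import Rotation as Ro
def K(c):
    f=200/np.tan(np.radians(c['fov_y'])/2); return np.array([[f,0,c['cx']],[0,f,c['cy']],[0,0,1.]])
def ray(c,px):
    d=np.array([c['k1'],0,0,0,0.])
    # distort: 1+k1 r^2
    n=cv2.undistortPointsIter(np.array(px,float).reshape(-1,1,2),K(c),d,None,None,(3,50,1e-9)).reshape(-1,2)
    return np.c_[n,np.ones(len(n))]
def deproj(c,px,depth):  # depth along axis
    R=np.array(c['R']);t=np.array(c['t'])
    return (ray(c,px)*np.array(depth).reshape(-1,1)-t)@R
def atz(c,px,z):
    R=np.array(c['R']);t=np.array(c['t']);o=-R.T@t
    v=ray(c,px)@R; return o+v*((z-o[2])/v[:,2])[:,None]
def proj(c,X):
    R=np.array(c['R']);t=np.array(c['t'])
    return cv2.projectPoints(np.array(X,float).reshape(-1,1,3),cv2.Rodrigues(R)[0],t,K(c),np.array([c['k1'],0,0,0,0.]))[0].reshape(-1,2)
def tri(c1,p1,c2,p2):
    A=[];b=[]
    for c,p in((c1,p1),(c2,p2)):
        R=np.array(c['R']);o=-R.T@np.array(c['t']);v=(ray(c,[p])@R)[0];v/=np.linalg.norm(v)
        M=np.eye(3)-np.outer(v,v);A.append(M);b.append(M@o)
    return np.linalg.solve(sum(A),sum(b))
E
python3 - <<'E'
from h import *
for n in("top","scene"):
    im,d=get_image(n);cv2.imwrite(f"pics/{n}0.png",im[:,:,::-1]);np.save(n+"_d.npy",d);np.save(n+"_i.npy",im)
    c=get_calibration(n)
    for l in("corner","square_grip","square_heel","tube_top"):
        for q in finder.landmark_of(n,l):
            p=np.array(q['centre'])*[640,400];z=d[min(399,int(p[1])),min(639,int(p[0]))]
            print(n,l,round(q['conf'],2),p.round(1),deproj(c,[p],[z]).round(0) if z else None)
s=r.observe();print(s['time_s'],s['eef_pos'],s['eef_rot'])
E
```

```text
top corner 0.93 [267.  211.6] [[548. 181.  12.]]
top square_grip 0.74 [350.  233.8] [[ 464. -117.   99.]]
top square_grip 0.59 [387.7 221.7] [[ 507. -245.  104.]]
top square_grip 0.51 [393.8 165.6] [[ 706. -269.   98.]]
top square_grip 0.46 [361.6 202.1] [[ 574. -156.  101.]]
top square_grip 0.37 [370.7 206.8] [[ 570. -195.   26.]]
top square_heel 0.58 [384.9 216.9] [[ 538. -251.   -6.]]
top square_heel 0.53 [386.9 164.9] [[ 735. -260.   -7.]]
top square_heel 0.46 [350.6 235.7] [[ 458. -119.   98.]]
top square_heel 0.45 [357.1 205.9] [[ 577. -148.   -2.]]
top tube_top 0.69 [265.2 206.7] [[549. 172. 130.]]
scene corner 0.76 [327.3 189.1] [[525. 177.   9.]]
scene square_grip 0.81 [265.1 217.8] [[ 479. -126.   91.]]
scene square_grip 0.68 [251.5 251.5] [[ 519. -256.   83.]]
scene square_grip 0.67 [307. 281.] [[ 710. -282.   87.]]
scene square_grip 0.55 [286.7 240.8] [[ 587. -180.   90.]]
scene square_grip 0.27 [326.7 188.8] [[521. 180.   7.]]
scene square_heel 0.84 [258.6 273.5] [[ 532. -254.    0.]]
scene square_heel 0.83 [292.7 255.1] [[ 578. -142.   -3.]]
scene square_heel 0.56 [261.3 240.9] [[ 459. -131.   -7.]]
scene tube_top 0.91 [330.8 158.6] [[532. 189. 129.]]
scene tube_top 0.41 [325.2 139.6] [[377. 437.  23.]]
0.5 [286.78446623 611.04480372 207.02096287] [-1.74362311e-05  2.17637324e-01  9.76029710e-01 -1.32883389e-05]
```

View pics/top0.png

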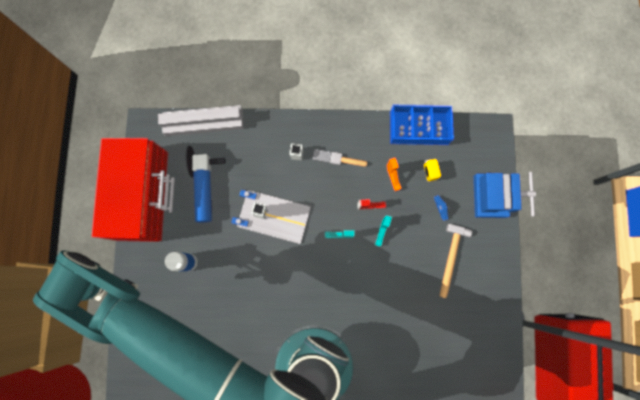

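View pics/scene0.png

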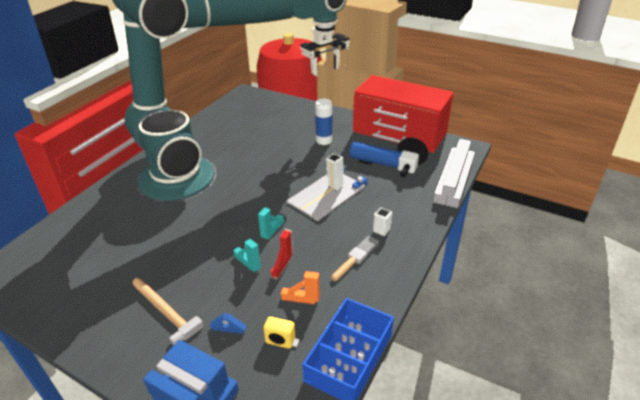

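```bash
python3 - <<'E'
from h import *
rows=[]
for n,boxs in(("top",[(330,150,80,100),(225,170,100,80)]),("scene",[(220,190,110,125),(280,140,100,90)])):
    im=np.load(n+"_i.npy");d=np.load(n+"_d.npy");c=get_calibration(n)
    rows.append(np.hstack([cv2.resize(im[y:y+h,x:x+w],(400,300),interpolation=cv2.INTER_CUBIC) for x,y,w,h in boxs]))
    x,y,w,h=boxs[0]
    m=np.zeros(d.shape,bool);m[y:y+h,x:x+w]=((im[...,0]>120)&(im[...,1]<60)&(im[...,2]<70))[y:y+h,x:x+w]
    v,u=np.nonzero(m&(d>0));P=deproj(c,np.c_[u,v],d[v,u])
    print(n,len(P),P.min(0).round(),P.max(0).round())
    H=P[P[:,2]>80];F=P[(P[:,2]<60)]
    print('top pts',H.mean(0).round(1),len(H),'foot',F.mean(0).round(1),len(F))
    q=P[:,:2]-P[:,:2].mean(0);print('dir',np.linalg.svd(q,full_matrices=False)[2][0])
cv2.imwrite("pics/crop1.png",np.vstack(rows)[:,:,::-1])
s=r.observe();R=Ro.from_quat(s['eef_rot'],scalar_first=True).as_matrix()
c=get_calibration("wrist");Rc=np.array(c['R']);o=-Rc.T@np.array(c['t'])
print('cam in tool',R.T@(o-s['eef_pos']),'axes',(R.T@Rc.T).round(2),c['fov_y'])
E
```

```text
top 144 [ 561. -247.    0.] [ 592. -157.  106.]
top pts [ 570.5 -169.5   98.7] 48 foot [ 576.  -220.2   31.9] 78
dir [ 0.14718543 -0.98910892]
scene 416 [ 567. -249.    5.] [ 592. -154.  102.]
top pts [ 579.9 -175.8   91.8] 62 foot [ 582.  -206.    31.1] 283
dir [ 0.01444116 -0.99989572]
cam in tool [ 7.44652872e+01  1.22176524e-01 -1.77774169e+02] axes [[-0.   -0.96 -0.27]
 [ 1.   -0.   -0.  ]
 [ 0.   -0.27  0.96]] 71.73220082028067
```

View pics/crop1.png

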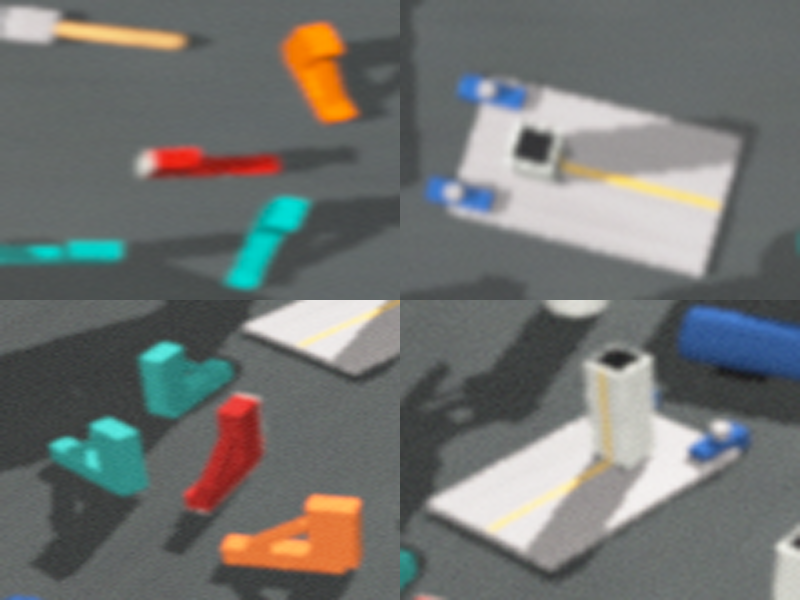

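The candidates for the square, in top-view pixels, are red (371,204), teal (340,234), teal (384,230) and orange (394,173). Only the red one is the right colour, and the crop shows it standing upright with its foot towards world -y and its pale straight edge towards +y. The leaning tube is at about (260,210), with the yellow line running right towards world -y.

```bash
python3 -m creep '0 0 0 -0.012 10;0 0 0 -0.012 10;0 0 0 -0.012 10;0 0 0 -0.012 10;0 0 0 -0.012 10;0 0 0 -0.012 10;0 0 0 0 4.9'; python3 -m creep '0 -.0488 .0182 0 0;0 -.0488 .0182 0 0;0 -.0488 .0182 0 0;0 -.0488 .0182 0 0;0 -.0488 .0182 0 0;0 -.0488 .0182 0 0;0 -.0488 .0182 0 0;0 -.0488 .0182 0 0;0 -.0488 .0182 0 0;0 -.0488 .0182 0 0;0 -.0488 .0182 0 0;0 -.0488 .0182 0 0;0 -.0488 .0182 0 0;0 -.0488 .0182 0 0;0 -.0488 .0182 0 0;0 -.0488 .0182 0 0;0 0 0 0 0;0 0 0 0 0'
cat > look.py <<'E'
import sys
from h import *
k=sys.argv[1]
s=r.observe();c=get_calibration("wrist");im,d=get_image("wrist")
cv2.imwrite(f"pics/w{k}.png",im[:,:,::-1]);np.savez(f"w{k}.npz",im=im,d=d,**{a:c[a] for a in c})
R=Ro.from_quat(s['eef_rot'],scalar_first=True).as_matrix()
print(s['time_s'],s['eef_pos'].round(1) if hasattr(s['eef_pos'],'round') else s['eef_pos'],'\n',R.round(4),'\nF',s['force'],s['gripper_width'])
red=(im[...,0]>90)&(im[...,1]<60)&(im[...,2]<70)&(d>0)
v,u=np.nonzero(red);P=deproj(c,np.c_[u,v],d[v,u]);P=P[P[:,2]<200]
print(len(P),P.min(0).round(),P.max(0).round())
h=P[:,2].max();T=P[P[:,2]>np.percentile(P[:,2],99)-5]
print('top rect',cv2.minAreaRect(T[:,:2].astype(np.float32)),np.median(T[:,2]),len(T))
E
python3 look.py 1
```

```text
time_s: 1.38
eef_pos: [286.9, 611.3, 280.2]
eef_rot: [-0.0, 0.709, 0.705, 0.001]
force: [0.0, 0.1, 0.5]
gripper_width: 93.5
finger_force: 0.0
time_s: 3.62
eef_pos: [577.3, -169.7, 279.0]
eef_rot: [-0.0, 0.707, 0.707, 0.0]
force: [-1.2, 0.4, 0.4]
gripper_width: 92.7
finger_force: 0.0
3.625 [ 577.3 -169.7  279. ] 
 [[ 1.1e-03  1.0e+00 -2.0e-04]
 [ 1.0e+00 -1.1e-03  3.0e-04]
 [ 3.0e-04 -2.0e-04 -1.0e+00]] 
F [-1.22572511  0.42366342  0.39008917] 92.69203273249184
703 [ 561. -257.   -1.] [ 591. -151.  102.]
top rect ((574.91259765625, -167.29408264160156), (19.943506240844727, 31.5424747467041), 4.84280252456665) 100.0710779393295 356
```

View pics/w1.png

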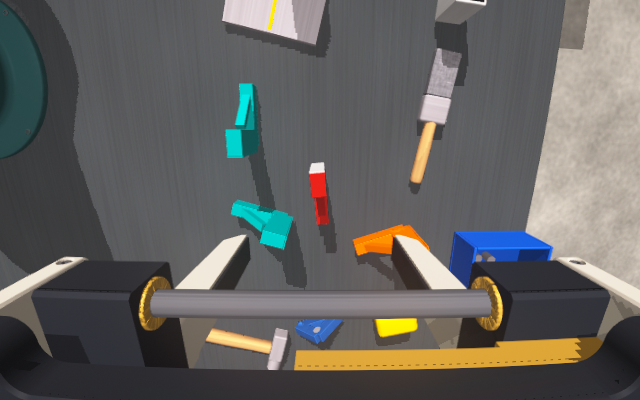

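```bash
python3 - <<'E'
from h import *
z=np.load("w1.npz");c={k:z[k] for k in z.files};d=z['d'];im=z['im']
v,u=np.mgrid[140:215,295:345];v=v.ravel();u=u.ravel();P=deproj(c,np.c_[u,v],d[v,u])
T=P[(P[:,2]>96)&(P[:,2]<104)];print(cv2.minAreaRect(T[:,:2].astype(np.float32)),len(T))
# plate: from top and scene, plate-height band
for n in("top","scene"):
    im=np.load(n+"_i.npy");d=np.load(n+"_d.npy");c=get_calibration(n)
    x,y,w,h={"top":(225,170,100,80),"scene":(280,140,100,90)}[n]
    i=im.astype(int);ye=(i[...,0]>150)&(i[...,0]-i[...,2]>60)&(i[...,1]>120)
    m=np.zeros(d.shape,bool);m[y:y+h,x:x+w]=True
    v,u=np.nonzero(ye&m&(d>0));P=deproj(c,np.c_[u,v],d[v,u]);G=atz(c,np.c_[u,v],10)[P[:,2]<30]
    l=cv2.fitLine(G[:,:2].astype(np.float32),cv2.DIST_HUBER,0,.01,.01).ravel()
    print(n,'line',l,'yaw',np.degrees(np.arctan2(l[1],l[0])),'ends',G[np.argmin(G[:,1]),:2],G[np.argmax(G[:,1]),:2],np.median(P[P[:,2]<30][:,2]))
    v,u=np.nonzero(m&(d>0));P=deproj(c,np.c_[u,v],d[v,u]);Q=P[(P[:,2]>100)&(P[:,2]<140)]
    T=Q[Q[:,2]>np.percentile(Q[:,2],95)-6];print('tube top',T.mean(0).round(1),len(T),cv2.minAreaRect(T[:,:2].astype(np.float32)))
E
```

```text
((574.7564086914062, -165.4506072998047), (19.943506240844727, 35.242652893066406), 4.84280252456665) 407
top line [2.42709756e-01 9.70098972e-01 5.21387390e+02 1.13450264e+02] yaw 75.95347 ends [505.27607112  45.10603999] [539.63045247 184.7165721 ] 10.300214230430202
tube top [540.3 196.3 133.3] 87 ((539.4373779296875, 195.4602508544922), (38.43684387207031, 38.534156799316406), 75.04072570800781)
scene line [2.3988074e-01 9.7080237e-01 5.2193774e+02 1.2596383e+02] yaw 76.12049 ends [507.88714422 -64.50460488] [533.60314357 187.23177501] 9.005603041642274
tube top [542.3 194.3 130.7] 88 ((541.7604370117188, 193.88772583007812), (41.98168182373047, 39.65205764770508), 78.364990234375)
```

```bash
python3 -m creep '0 0 .0024 -.04 -4.9;0 0 0 .06 0;0 0 0 .05 0;0 0 0 .05 0;0 0 0 0 0;0 0 0 0 0'; python3 look.py 2
```

```text
time_s: 4.42
eef_pos: [580.5, -169.6, 161.8]
eef_rot: [0.001, 0.676, 0.737, 0.001]
force: [0.6, -0.4, 0.9]
gripper_width: 92.9
finger_force: 0.0
4.425 [ 580.5 -169.6  161.8] 
 [[-8.550e-02  9.963e-01  2.500e-03]
 [ 9.963e-01  8.550e-02 -8.000e-04]
 [-1.000e-03  2.400e-03 -1.000e+00]] 
F [ 0.57308076 -0.43931493  0.86272078] 92.8581544485632
1228 [ 560. -260.   -1.] [ 628. -151.  199.]
top rect ((595.9254150390625, -164.88624572753906), (62.20208740234375, 30.866100311279297), 5.979789733886719) 100.09346061567189 735
```

```bash
python3 - <<'E'
from h import *
z=np.load("w2.npz");c={k:z[k] for k in z.files};d=z['d']
v,u=np.nonzero(d>0);P=deproj(c,np.c_[u,v],d[v,u])
T=P[(abs(P[:,2]-100)<4)&(abs(P[:,0]-575)<25)&(abs(P[:,1]+166)<35)];T=T.astype(np.float32)
(cx,cy),sz,a=cv2.minAreaRect(T[:,:2]);print(cx,cy,sz,a,np.median(T[:,2]),len(T))
R=Ro.from_quat(r.observe()['eef_rot'],scalar_first=True).as_matrix()
th=np.radians(94.84);g=np.array([cx,cy,75])-2.5*np.array([np.cos(th),np.sin(th),0]);s=r.observe()
print('grip',g,'tool shift',R.T@(g-R[:,2]*3-s['eef_pos']))
E
```

```text
Traceback (most recent call last):
cv2.error: OpenCV(4.12.0) /io/opencv/modules/imgproc/src/convhull.cpp:143: error: (-215:Assertion failed) total >= 0 && (depth == CV_32F || depth == CV_32S) in function 'convexHull'
```

```bash
python3 - <<'E'
from h import *
z=np.load("w2.npz");c={k:z[k] for k in z.files};d=z['d']
v,u=np.nonzero(d>0);P=deproj(c,np.c_[u,v],d[v,u])
T=P[(abs(P[:,2]-100)<4)&(abs(P[:,0]-575)<25)&(abs(P[:,1]+166)<35)]
(cx,cy),sz,a=cv2.minAreaRect(np.ascontiguousarray(T[:,:2],dtype=np.float32));print(cx,cy,sz,a,np.median(T[:,2]),len(T))
R=Ro.from_quat(r.observe()['eef_rot'],scalar_first=True).as_matrix()
th=np.radians(94.84);g=np.array([cx,cy,75])-2.5*np.array([np.cos(th),np.sin(th),0]);s=r.observe()
print('grip',g,'tool shift',R.T@(g-R[:,2]*3-s['eef_pos']))
E
```

```text
574.5000610351562 -165.12620544433594 (19.816913604736328, 34.96146011352539) 5.000734806060791 100.04506118229543 844
grip [ 574.7109948  -167.61729094   75.        ] tool shift [ 2.81541145 -6.13239063 84.15064109]
```

```bash
python3 -m creep '0 .003 -.006 .01 0;0 0 0 .025 0;0 0 0 .025 0;0 0 0 .0235 0;0 0 0 0 0;1 0 0 0 0;1 0 0 0 0;1 0 0 0 0;1 0 0 0 0;1 0 0 0 0;1 0 0 0 0;1 0 0 0 0;1 0 0 0 0' 50
```

```text
time_s: 6.1
eef_pos: [573.6, -167.5, 75.5]
eef_rot: [-0.0, 0.676, 0.736, 0.0]
force: [0.0, 0.3, -0.6]
gripper_width: 19.7
finger_force: 50.0
```

```bash
python3 -m creep '1 0 0 -.02 0;1 0 0 -.05 0;1 0 0 -.05 0;1 0 0 0 9.4;1 0 0 0 9.5;1 .042 -.02 0 0;1 .042 -.02 0 0;1 .042 -.02 0 0;1 .042 -.02 0 0;1 .042 -.02 0 0;1 .042 -.02 0 0;1 0 0 0 0;1 0 0 0 0;1 0 0 0 0'; python3 look.py 3
```

```text
time_s: 7.85
eef_pos: [518.5, 105.3, 196.0]
eef_rot: [0.0, 0.789, 0.615, 0.0]
force: [-0.4, 0.7, -2.4]
gripper_width: 19.2
finger_force: 50.0
7.85 [518.5 105.3 196. ] 
 [[ 2.437e-01  9.699e-01  3.000e-04]
 [ 9.699e-01 -2.437e-01 -1.000e-04]
 [-0.000e+00  3.000e-04 -1.000e+00]] 
F [-0.38753413  0.72897421 -2.43674513] 19.17848926623182
221 [461. -30.  -0.] [514.  55. 159.]
top rect ((506.1441650390625, 51.883384704589844), (5.201359748840332, 11.567296028137207), 74.50701141357422) 156.3268450182334 34
```

View pics/w3.png

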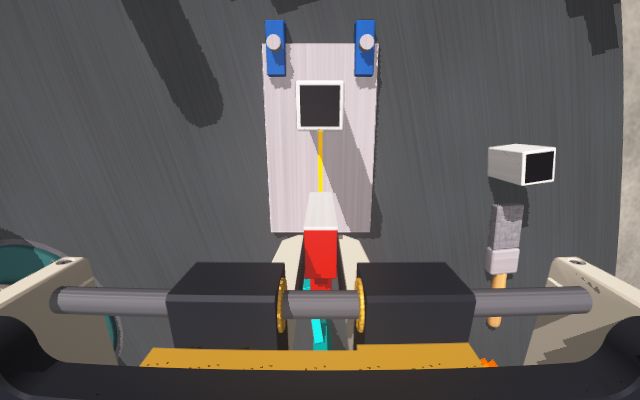

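```bash
cat > meas.py <<'E'
import sys
from h import *
z=np.load(f"w{sys.argv[1]}.npz");c={k:z[k] for k in z.files};d=z['d'];i=z['im'].astype(int)
s=r.observe();R=Ro.from_quat(s['eef_rot'],scalar_first=True).as_matrix();e=np.array(s['eef_pos'])
v,u=np.nonzero(d>0);P=deproj(c,np.c_[u,v],d[v,u]);I=i[v,u]
L=(P-e)@R  # tool frame (x fwd, y, z down)
mx=lambda X:cv2.minAreaRect(np.ascontiguousarray(X,dtype=np.float32))
ye=(I[:,0]>150)&(I[:,0]-I[:,2]>60)&(I[:,1]>120)
near=(P[:,2]<16)&(P[:,2]>5)&(L[:,0]>-60)&(L[:,0]<230)&(abs(L[:,1])<120)
print('plate z',np.median(P[near][:,2]),'rect(tool xy)',mx(L[near][:,:2]))
G=L[ye&near];l=cv2.fitLine(np.ascontiguousarray(G[:,:2],dtype=np.float32),cv2.DIST_HUBER,0,.01,.01).ravel()
print('line ang deg',np.degrees(np.arctan(l[1]/l[0])),'y at x=80',l[3]+(80-l[2])*l[1]/l[0],'x range',G[:,0].min(),G[:,0].max(),len(G))
Q=L[(P[:,2]>100)&(P[:,2]<136)&(L[:,0]>30)&(abs(L[:,1])<60)]
print('tube rim',mx(Q[:,:2]),'z',e[2]-Q[:,2].min(),'x range',Q[:,0].min(),Q[:,0].max())
S=L[(L[:,0]>-10)&(L[:,0]<28)&(abs(L[:,1])<14)&(L[:,2]<15)&(L[:,2]>-40)]
print('square x max',np.percentile(S[:,0],[95,99,100]),'y',np.percentile(S[:,1],[1,50,99]),'top z',S[:,2].min(),mx(S[:,:2]),len(S))
E
python3 meas.py 3
```

```text
plate z 10.104571434830058 rect(tool xy) ((68.20289611816406, 0.49454498291015625), (140.95089721679688, 256.4454650878906), 89.87458801269531)
line ang deg 0.06158628 y at x=80 0.6557685 x range -6.982059744417526 70.24704557859789 300
tube rim ((92.59941101074219, 0.5807723999023438), (40.39406204223633, 39.7747917175293), 89.79546356201172) z 135.18927686377958 x range 72.71361560596768 112.5254332587449
square x max [19.92600438 20.09175676 20.35879462] y [-13.24714503   0.68513875  13.18874475] top z -39.99705650482871 ((5.18292236328125, -0.005785942077636719), (27.855520248413086, 30.353466033935547), 89.99124908447266) 2428
```

```bash
python3 -m creep '1 .02 .0006 0 0;1 0 0 .03 0;1 0 0 .03 0;1 0 0 .03 0;1 0 0 .014 0;1 0 0 0 0;1 0 0 0 0;1 0 0 0 0' 60; python3 look.py 4; python3 meas.py 4
```

```text
time_s: 8.9
eef_pos: [524.3, 125.5, 92.7]
eef_rot: [0.0, 0.788, 0.615, 0.001]
force: [-0.4, 0.8, -2.6]
gripper_width: 19.2
finger_force: 60.0
8.9 [524.3 125.5  92.7] 
 [[ 2.426e-01  9.701e-01  1.600e-03]
 [ 9.701e-01 -2.426e-01  3.000e-04]
 [ 7.000e-04  1.500e-03 -1.000e+00]] 
F [-0.37280795  0.78712179 -2.62672447] 19.1607286197105
1760 [490.  33.  -1.] [538. 144. 121.]
top rect ((525.1917724609375, 125.95735931396484), (32.738441467285156, 19.348377227783203), 76.77398681640625) 117.3095791911901 1531
plate z 10.111742222175115 rect(tool xy) ((58.82685089111328, -0.2584075927734375), (141.0057830810547, 235.08985900878906), 89.92941284179688)
line ang deg -0.1322255 y at x=80 -0.33290055 x range 16.498067414192466 33.206978350598625 89
tube rim ((72.30791473388672, -0.042911529541015625), (40.290016174316406, 40.35568618774414), 0.1911042183637619) z 135.27479961791147 x range 52.11894227072014 92.46494636528449
square x max [19.95792919 20.12620166 20.35689525] y [-13.26697447   0.80156149  13.23709372] top z -39.98577205535199 ((5.186470985412598, -0.0031919479370117188), (30.343542098999023, 27.97652816772461), 0.009938272647559643) 2415
```

```bash
python3 -m creep '1 .01 0 .003 0;1 .01 0 .002 0;1 .006 0 0 0;1 0 0 0 0;1 0 0 0 0'; python3 -m creep '1 .004 0 0 0;1 .004 0 0 0;1 0 0 0 0;1 0 0 0 0'
```

```text
time_s: 9.57
eef_pos: [530.0, 150.6, 86.5]
eef_rot: [0.0, 0.788, 0.615, -0.0]
force: [0.5, 0.6, -3.0]
gripper_width: 19.6
finger_force: 60.0
time_s: 10.07
eef_pos: [532.0, 158.3, 86.5]
eef_rot: [0.0, 0.788, 0.615, -0.0]
force: [0.0, -0.2, -3.6]
gripper_width: 18.9
finger_force: 60.0
```

```bash
python3 -m creep '1 .002 0 0 0;1 .002 0 0 0;1 .001 0 0 0;1 0 0 0 0;1 0 0 0 0'; python3 -m creep '1 .002 0 0 0;1 .001 0 0 0;1 0 0 0 0;1 0 0 0 0';  python3 -m creep '1 .001 0 0 0;1 .001 0 0 0;1 0 0 0 0;1 0 0 0 0'
```

```text
time_s: 10.7
eef_pos: [533.2, 163.3, 86.6]
eef_rot: [-0.0, 0.788, 0.615, 0.0]
force: [-0.3, -1.9, -1.9]
gripper_width: 19.2
finger_force: 60.0
time_s: 11.2
eef_pos: [533.9, 166.2, 86.5]
eef_rot: [-0.0, 0.788, 0.615, 0.0]
force: [-0.1, -1.2, -2.8]
gripper_width: 19.7
finger_force: 60.0
time_s: 11.7
eef_pos: [534.4, 168.0, 86.6]
eef_rot: [0.0, 0.788, 0.615, -0.0]
force: [-2.1, -4.6, -0.4]
gripper_width: 19.7
finger_force: 60.0
```

```bash
python3 -m creep '1 0 0 .001 0;1 0 0 .0005 0;1 0 0 0 0;1 0 0 0 0';  python3 -m creep '1 .001 0 0 0;1 .001 0 0 0;1 0 0 0 0;1 0 0 0 0'; python3 look.py 5; python3 meas.py 5 | tail -2
```

```text
time_s: 12.2
eef_pos: [534.5, 168.0, 85.5]
eef_rot: [0.0, 0.788, 0.615, 0.0]
force: [-2.8, -4.5, 5.2]
gripper_width: 19.5
finger_force: 60.0
time_s: 12.7
eef_pos: [534.6, 168.2, 85.5]
eef_rot: [0.001, 0.788, 0.615, -0.002]
force: [-9.4, -19.7, 9.9]
gripper_width: 19.7
finger_force: 60.0
12.7 [534.6 168.2  85.5] 
 [[ 2.432e-01  9.700e-01 -1.100e-03]
 [ 9.700e-01 -2.432e-01 -3.600e-03]
 [-3.700e-03 -2.000e-04 -1.000e+00]] 
F [ -9.39609799 -19.7261211    9.87801812] 19.72835998485197
1454 [510.  97.  34.] [547. 181. 112.]
top rect ((534.9192504882812, 166.20619201660156), (27.158079147338867, 19.38311195373535), 76.58135223388672) 110.12960196823542 1236
plate z 10.119455758634514 rect(tool xy) ((38.48149108886719, 0.30838775634765625), (187.2741241455078, 140.6027069091797), 0.08233949542045593)Traceback (most recent call last):
  File "meas.py", line 11, in <module>
    G=L[ye&near];l=cv2.fitLine(np.ascontiguousarray(G[:,:2],dtype=np.float32),cv2.DIST_HUBER,0,.01,.01).ravel()
                   ~~~~~~~~~~~^^^^^^^^^^^^^^^^^^^^^^^^^^^^^^^^^^^^^^^^^^^^^^^^^^^^^^^^^^^^^^^^^^^^^^^^^
cv2.error: OpenCV(4.12.0) /io/opencv/modules/imgproc/src/linefit.cpp:50: error: (-215:Assertion failed) count > 0 in function 'fitLine2D_wods'
```

View pics/w5.png

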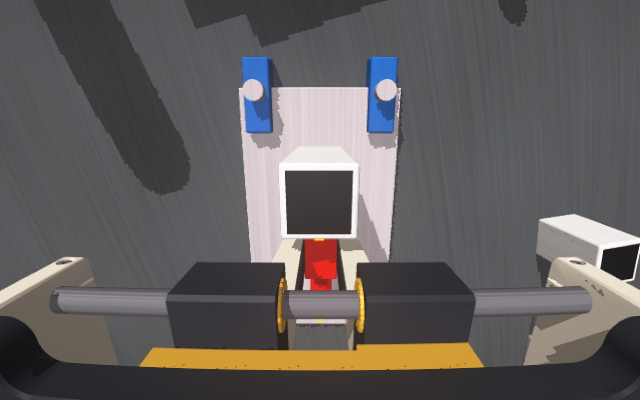

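```bash
sed -i '/^G=L/,/^print(.line/d' meas.py; cat >> meas.py <<'E'
def tilt(X,n):
    # slope dz/dx in world-level tool yaw frame
    yaw=np.arctan2(R[1,0],R[0,0]);a=np.array([np.cos(yaw),np.sin(yaw)]);b=np.array([-a[1],a[0]])
    h=(X[:,:2]-e[:2])@np.c_[a,b];A=np.c_[h,np.ones(len(h))]
    k=np.ones(len(h),bool)
    for _ in range(5):
        q=np.linalg.lstsq(A[k],X[k,2],rcond=None)[0];k=abs(X[:,2]-A@q)<1.5
    print(n,'slope x,y',q[:2].round(4),'n',k.sum(),'z',X[k,2].mean().round(2),'hx range',h[k,0].min().round(1),h[k,0].max().round(1),'hy',h[k,1].min().round(1),h[k,1].max().round(1))
tilt(P[(P[:,2]>124)&(P[:,2]<137)&(L[:,0]>12)&(L[:,0]<70)&(abs(L[:,1])<30)],'rim')
red=(I[:,0]>90)&(I[:,1]<60)&(I[:,2]<70)
tilt(P[red&(P[:,2]>105)&(P[:,2]<115)&(L[:,0]<25)&(abs(L[:,1])<14)],'square top')
v2=(P[:,2]<16)&(P[:,2]>5)&(abs(L[:,1])<70)&(L[:,0]>0);tilt(P[v2],'plate')
E
python3 meas.py 5; python3 - <<'E'
from h import *
z=np.load("w4.npz")
E
python3 - <<'E'
from h import *
for n in("scene","top"):
    im,d=get_image(n);c=get_calibration(n);cv2.imwrite(f"pics/{n}6.png",cv2.resize(im[130:230,270:400],(780,600),interpolation=cv2.INTER_CUBIC)[:,:,::-1])
E
```

```text
plate z 10.119455758634514 rect(tool xy) ((38.48149108886719, 0.30838775634765625), (187.2741241455078, 140.6027069091797), 0.08233949542045593)
tube rim ((44.808128356933594, 0.13244056701660156), (40.216392517089844, 29.64424705505371), 89.88668823242188) z 132.97287156272174 x range 30.006246746161338 59.631515947536336
square x max [10.20525302 11.37481646 11.87039995] y [-13.40593329   0.67707092  13.48511922] top z -39.999012105597174 ((0.9793634414672852, -0.04654407501220703), (21.845985412597656, 27.954065322875977), 0.19074781239032745) 1366
rim slope x,y [-0.0041  0.0003] n 5809 z 130.32 hx range 19.4 59.6 hy -20.0 19.8
square top slope x,y [-0.0017 -0.0021] n 1230 z 110.12 hx range -15.4 11.5 hy -10.6 9.0
plate slope x,y [ 0.0005 -0.0004] n 11234 z 10.11 hx range -0.2 131.8 hy -70.0 70.0
```

View pics/scene6.png

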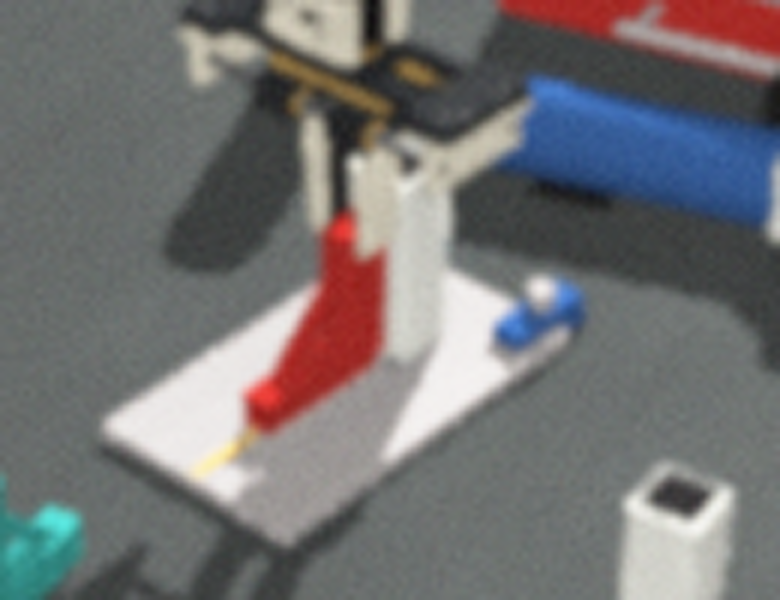

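The scene shows the tube upright, the red square flat on the plate with its edge against the tube, and the yellow line leading into its foot at about (220,455). I'll increase the press slightly.

```bash
python3 -m creep '1 0 0 .001 0;1 0 0 .0005 0;1 .0005 0 0 0;1 0 0 0 0;1 0 0 0 0;1 0 0 0 0';python3 -m creep '1 0 0 0 0;1 0 0 0 0;1 0 0 0 0;1 0 0 0 0;1 0 0 0 0;1 0 0 0 0;1 0 0 0 0;1 0 0 0 0'; python3 look.py 7 >/dev/null; python3 meas.py 7 | tail -3
```

```text
time_s: 13.6
eef_pos: [534.7, 168.2, 85.5]
eef_rot: [0.001, 0.788, 0.615, -0.002]
force: [-18.4, -25.7, 25.2]
gripper_width: 19.6
finger_force: 60.0
time_s: 14.6
eef_pos: [534.7, 168.2, 85.5]
eef_rot: [0.001, 0.788, 0.615, -0.002]
force: [-17.4, -26.2, 26.0]
gripper_width: 19.6
finger_force: 60.0
rim slope x,y [-0.0038 -0.0004] n 5807 z 130.33 hx range 19.5 59.7 hy -19.9 19.7
square top slope x,y [ 0.0005 -0.0011] n 1216 z 110.11 hx range -15.5 11.3 hy -10.6 9.0
plate slope x,y [ 0.0002 -0.0004] n 11192 z 10.12 hx range -0.2 131.6 hy -70.0 70.0
```

```bash
python3 -m creep '1 0 -.0005 0 0;1 0 0 0 0;1 0 0 0 0;1 0 0 0 0;1 0 0 0 0;1 0 0 0 0'; python3 look.py 8 >/dev/null; python3 meas.py 8 | tail -3
```

```text
time_s: 15.4
eef_pos: [534.7, 168.2, 85.5]
eef_rot: [0.002, 0.789, 0.615, -0.001]
force: [-13.7, -26.6, 22.9]
gripper_width: 18.8
finger_force: 60.0
rim slope x,y [-0.004   0.0002] n 5767 z 130.33 hx range 19.5 59.6 hy -19.8 19.8
square top slope x,y [-0.0006  0.0012] n 1220 z 110.14 hx range -15.2 11.4 hy -10.6 9.0
plate slope x,y [ 0.0003 -0.0002] n 11209 z 10.12 hx range -0.3 131.8 hy -70.1 69.9
```

```bash
python3 -c "
from h import *
print(r.finish_job())"
```

```text
the job is handed in; nothing more can be done
None
```

I handed the job in at about 15.5 s with the arm still gripping the red square at 60 N: it is flush on the plate, centred on the yellow mark and pressed into the corner (about 23 N down, 29 N against the tube), and the tube stands upright to within my measurement.

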